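# Load a die-cast box into the screwdriving nest and hold it home

## Robot

A 6-joint arm with a two-finger parallel gripper is mounted at the origin on the work surface. World frame = base frame: x ahead of the robot, y to its left, z up, the work surface at z = 0. Lengths are in m, angles in rad, forces in N, time in s.
With the tool pointing down it reaches from about 0.4 to 0.925 m from the base axis. Payload 3.4 kg.
Tool frame: the origin (TCP) lies on the centre line of the jaws, within the pads' length; the fingertips stand 8 mm ahead of it and the grasp point (between the pads) lies 11 mm behind it; x points along the fingers, z is the direction in which the jaws open and shut, and the axes are right-handed (so a half turn about x gives the same grasp; the last joint's range is limited). The gripper opens to 85 mm and grips with 20 to 120 N. Pads are 22 mm wide; open, the fingers measure 114 mm over their backs; the gripper's body (76 mm by 85 mm) begins 54 mm behind the grasp point. The pads swing forward as they close: fully open they stand 13 mm farther back than shut.
Start: joints at [1.048, 0.307, 1.506, -0, 1.328, -0.073], TCP at [0.25, 0.518, 0.239] pointing down, gripper open.
Joint ranges: [-3.12, 3.12], [-1.05, 2.28], [0.14, 2.33], [-1.42, 4.57], [0.1, 2.73], [-2.68, 2.68]. Speed limits (rad/s): [2.57, 2.57, 3.14, 3.14, 3.14, 3.14].

## Interface

Orientations are given as a unit quaternion [w, x, y, z].
In Python, from station import env, read_camera gives the robot as it stands.
- The arm moves only by the tool play_rows, never from a script. Its argument "rows" is text: rows parted by semicolons, each of 6 numbers parted by spaces: the shift along the tool's x, y, z in mm, then the turn, a rotation vector about the tool's x, y, z in rad. A call has exactly 10 rows; each row is the pose to reach, as a shift and turn from the pose commanded when the call began, along the tool's axes at that moment; what a row does not reach only later rows make up. A row lasts 1/8 s, in which the tool goes at most 62.5 mm and 10.7 degrees, less where a joint would pass 70% of its speed; a pose out of reach is approached as far as the arm can. A call with a gripper value outside its range is refused whole. "grip" is the closure in counts, from 0 (fully open) to 255 (shut), set as the call begins (left out, the last holds). The fingers move at their own pace and stop on an object; the grip force is fixed at half the most. Time passes only in rows, so rows that repeat a pose let the fingers close, or fill a call up. It gives the time, the measured TCP pose, the force and the opening at its end, in the units of the state.
- env.observe(): the state, without advancing time (a new reading comes with each control period).
- read_camera(name): name is "side" or "top" or "wrist"; returns a dict with "image" (384x512x3 uint8, red, green, blue), "mtx" (3x3 intrinsics, pixels), "distortion" ([k1, k2, p1, p2, k3] as OpenCV has them; the pictures are not rectified), "xyz" and "orientation" of the camera in the world. Camera axes: x right, y down, z forward; pixel columns grow to the right and rows downward; lengths in m; the calibration is good to about 2 mm. A picture is of the moment at which its call begins. There is no depth.
- env.job_done(): hands the job in, once; it reports no verdict.
The state is a dict: "time_s": time; "q": joint angles; "qvel": joint speeds; "tau": joint torques, N m; "position": TCP position; "eef_rot": TCP orientation; "contact_force": force on the tool from outside, world axes, zero at the start; "wrist_torque": the same for the moment, N m; "gripper_width": finger opening in m.
Only numpy, scipy, OpenCV 4.12 (cv2) and the standard library are available. Lean on these libraries where they do the work, as an engineer would, in place of code of your own. Each camera call takes 0.05 s, during which the arm holds its last target.

## Task

Take the die-cast aluminium box out of the black tray and lay it flat on the bed of the screwdriving fixture, plain end towards the end stop and brass connector pointing away from it. Push it fully home into the corner, flush against the side rail and the end stop at once, and finish still gripping it and pressing it firmly against both, so that the lid screws can be driven; do not let go. Leave the screwdriver, the dish of screws and the tape roll where they are.

Things in the scene. Friction and masses are not known exactly. Their poses are not given: they have to be found in the camera images.
- box_center (a point): centre of the closed die-cast box (half-way up): plain aluminium, 100 mm long (its x) x 50 mm wide (its y) x 34 mm high (its z, up), edges rounded 3 mm, about 0.2 kg, four empty black screw holes in its lid. The end at +x is plain; a round brass connector sticks 13 mm out of the middle of the end at -x. It starts lid up on the floor of the black tray
- connector (a point): outer tip of the round connector on the box, 63 mm from the box's centre towards its -x, 15 mm in diameter with a 20 mm steel collar 3 mm thick against the box
- tray_center (a point): middle of the black tray's floor, 4 mm above the bench; the tray is fixed, 230 mm (its x) x 190 mm (its y), with a rim 10 mm above the bench
- corner (a point): inner corner of the screwdriving fixture: where the bed (16 mm above the bench) and the inner faces of the side rail and end stop would meet. x points at the end stop, y at the side rail, z up. The fixture is rigid and fixed to the bench. A box fully home has its centre at (-50, -25, +17) mm here, its own x and y along these axes
- fixture_center (a point): middle of the fixture's bed, a dark grey plate 210 mm (x) x 140 mm (y), 16 mm above the bench; axes as at the corner, which lies 70 mm along x and 30 mm along y from here. Bed, rail and stop are ground and oiled, so a box slides easily on them (friction about 0.25)
- rail_gap (a point): middle of the side rail's inner face, level with its top: 22 mm above the bed, 50 mm from the corner along -x. The rail is two bright steel blocks, each 20 mm long (x), 16 mm thick and 22 mm high above the bed, with a 64 mm gap for a finger between them, centred here; in the gap the rail is only 5 mm high
- stop_top (a point): middle of the end stop's inner face, level with its top: 22 mm above the bed, 25 mm from the corner along -y. The end stop is one bright steel block 30 mm long (y), 16 mm thick and 22 mm high above the bed
- driver: grey electric screwdriver lying on the bench, 203 mm long along its x, up to 33 mm thick (37 mm over its switch); origin on the bench under the middle, 85 mm from the butt. Leave alone
- screw_dish: blue round dish of screws, 80 mm across, 22 mm high; origin at the centre of its underside. Leave alone
- tape_roll: yellow roll of tape lying flat, 90 mm across, 24 mm high; origin at the centre of its underside. Leave alone

How it is judged:
By the outcome, as a careful person would: the job done as asked, in the order asked, and still so for the second after the job is handed in, while the arm keeps its last pose, push and grip.
It also fails if it takes over 48 s, if anything falls off the work surface, if the arm or the gripper's body presses on something with over 40 N, if the wrist force passes 120 N, or if a joint passes its speed limit or range.

## Working session

There is one attempt and no reset: what is moved stays moved. The work goes in short steps, Python scripts to look and compute and a tool call to move; the robot and the scene stay as the last step left them, time stands still between calls to the robot, and variables do not carry over. Pictures are saved under pics/ and viewed, and the job is handed in when it is done.

Besides the shell and the picture viewer there is one more tool, called after "Emit:" as name(argument=value, ...) on one line, values as JSON. play_rows: Moves the arm, as the interface text tells. Its arguments: {"type":"object","properties":{"rows":{"type":"string"},"grip":{"type":"number"}},"required":["rows"]}

```bash
ls; mkdir -p pics; python3 - <<'E'
from station import env, read_camera
import cv2,numpy as np
np.set_printoptions(precision=4,suppress=True)
print(env.observe())
for n in ["top","side","wrist"]:
    c=read_camera(n); cv2.imwrite(f"pics/{n}0.png",c["image"][:,:,::-1])
    print(n,c["mtx"],c["distortion"],c["xyz"],c["orientation"])
E
```

```text
pics
{'time_s': 0.0, 'q': array([ 1.0485,  0.3076,  1.5077, -0.    ,  1.3284, -0.0735]), 'qvel': array([-0.0006,  0.0004,  0.0011,  0.0003, -0.0008,  0.0007]), 'tau': array([ -0.0003, -45.7558, -25.1918,  -0.0002,   0.0134,  -0.    ]), 'position': array([0.2492, 0.5174, 0.2384]), 'eef_rot': array([ 0.5981, -0.3765,  0.5994,  0.3759]), 'contact_force': array([-0.1938,  0.3428, -0.462 ]), 'wrist_torque': array([ 0.0381, -0.0572,  0.0458]), 'gripper_width': 0.08570557904971164}
top [[347.5353   0.     253.619 ]
 [  0.     347.5353 188.952 ]
 [  0.       0.       1.    ]] [-0.0141  0.      0.      0.      0.    ] [0.4241 0.0109 1.014 ] [ 0.0581 -0.7001  0.7093 -0.059 ]
side [[455.8861   0.     253.9451]
 [  0.     455.8861 188.265 ]
 [  0.       0.       1.    ]] [-0.1771  0.      0.      0.      0.    ] [ 0.0035 -0.8035  0.6918] [-0.4553  0.8316 -0.2823  0.1464]
wrist [[321.0123   0.     254.7455]
 [  0.     321.0123 186.0306]
 [  0.       0.       1.    ]] [-0.0906  0.      0.      0.      0.    ] [0.1826 0.5487 0.3727] [0.123  0.8376 0.5268 0.0758]
```

View pics/top0.png

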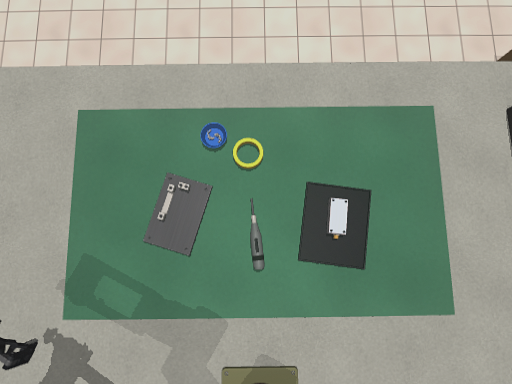

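View pics/side0.png

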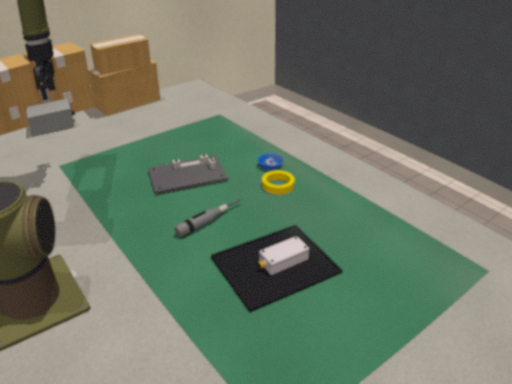

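View pics/wrist0.png

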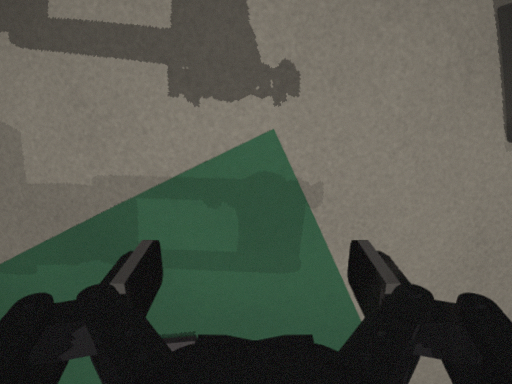

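The top view shows the box at about (338,216) with its connector towards the robot at (336,236), and the fixture at (178,214) with the rail at (166,203) and the stop at (184,187). I'll zoom in to get corners.

```bash
python3 - <<'E'
import cv2
im=cv2.imread("pics/top0.png")
a=cv2.resize(im[165:265,135:225],None,fx=6,fy=6,interpolation=cv2.INTER_CUBIC)
b=cv2.resize(im[175:275,292:382],None,fx=6,fy=6,interpolation=cv2.INTER_CUBIC)
cv2.imwrite("pics/fixz.png",a);cv2.imwrite("pics/boxz.png",b)
im=cv2.imread("pics/side0.png")
cv2.imwrite("pics/sfixz.png",cv2.resize(im[140:200,140:240],None,fx=7,fy=7,interpolation=cv2.INTER_CUBIC))
cv2.imwrite("pics/sboxz.png",cv2.resize(im[220:305,205:345],None,fx=5.5,fy=5.5,interpolation=cv2.INTER_CUBIC))
E
```

```text
(no output)
```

View pics/fixz.png

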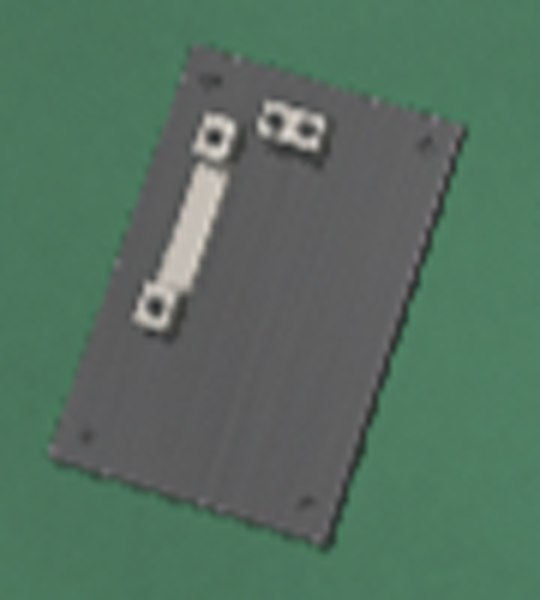

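View pics/boxz.png

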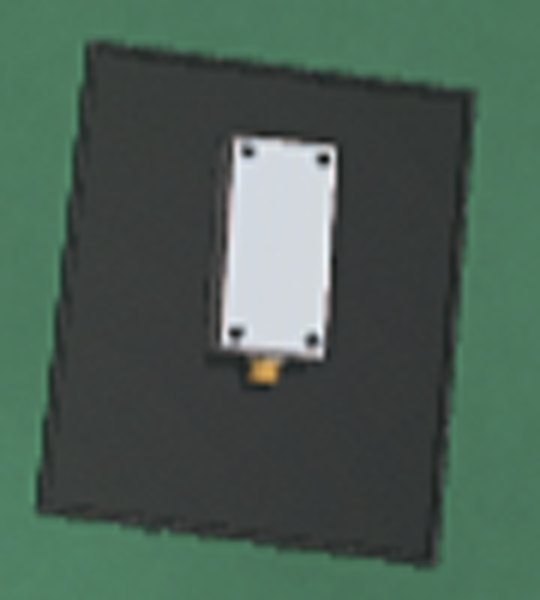

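View pics/sfixz.png

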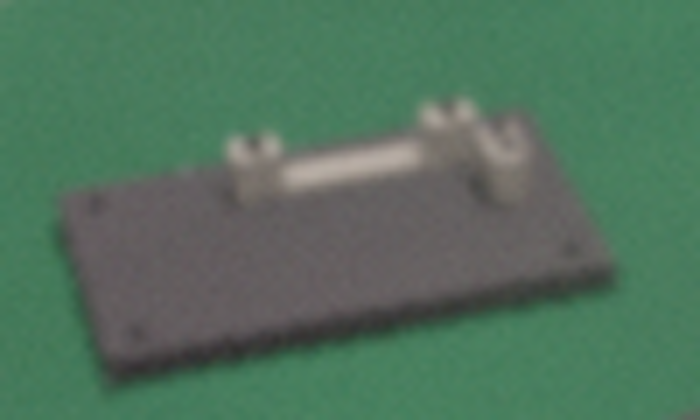

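View pics/sboxz.png

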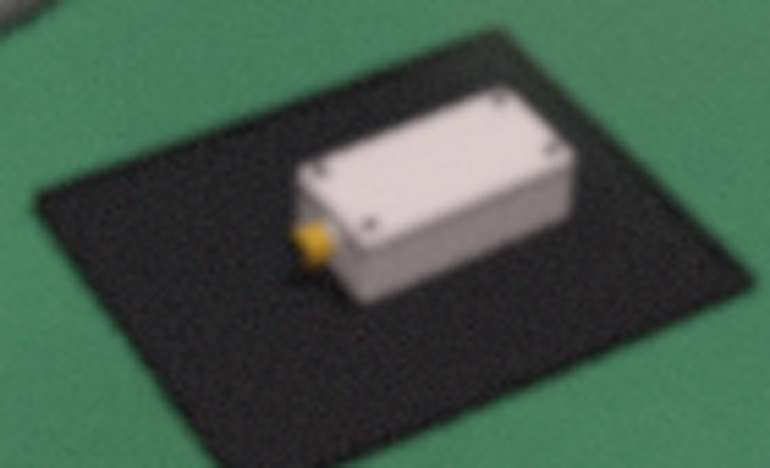

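```bash
cat > h.py <<'E'
import numpy as np, cv2
from scipy.spatial.transform import Rotation as R
from scipy.optimize import least_squares
np.set_printoptions(precision=4,suppress=True)
def rot(q): return R.from_quat([q[1],q[2],q[3],q[0]])
def proj(c,P):
    r=rot(c["orientation"]).inv(); rv=r.as_rotvec(); t=-r.apply(c["xyz"])
    return cv2.projectPoints(np.asarray(P,float),rv,t,c["mtx"],c["distortion"])[0][:,0]
def unz(p,off,s): return (np.asarray(p,float)+.5)/s-.5+np.array(off)
def pose(p,L,z): 
    c,s=np.cos(p[2]),np.sin(p[2]); L=np.asarray(L,float)
    return np.c_[p[0]+c*L[:,0]-s*L[:,1],p[1]+s*L[:,0]+c*L[:,1],z+L[:,2]]
E
cat > fit.py <<'E'
from h import *
from station import read_camera
T=read_camera("top");S=read_camera("side")
# fixture
pl=np.array([[105,70,0],[105,-70,0],[-105,-70,0],[-105,70,0]])/1e3
bl=np.array([[62,38,22],[-22,38,22],[78,5,22]])/1e3
tp=unz([(192,47),(467,127),(328,545),(50,455),(215,137),(155,307),(292,126)],(135,165),6)
sp=unz([(535,110),(612,265),(105,360),(62,190),(449,108),(253,147)],(140,140),7)
LT=np.r_[pl,bl];LS=np.r_[pl,bl[:2]]
def f(p,w=(1,1)):
    return np.r_[w[0]*(proj(T,pose(p,LT,.016))-tp).ravel(),w[1]*(proj(S,pose(p,LS,.016))-sp).ravel()]
for w in [(1,1),(1,0),(0,1)]:
    r=least_squares(f,[.45,.2,-.3],args=(w,),loss='soft_l1')
    print("fixture",w,r.x,np.degrees(r.x[2]));
    if w==(1,1): print(f(r.x).reshape(-1,2)); fx=r.x
print("corner",pose(fx,[[.07,.03,0]],.016),"home centre",pose(fx,[[.02,.005,.017]],.016))
tb=unz([(248,152),(323,160),(312,341),(236,333)],(292,175),6)
sb=unz([(502,97),(551,148),(370,223),(321,170)],(205,220),5.5)
def g(p,w=(1,1)):
    L=np.array([[p[3],p[4],.017],[p[3],-p[4],.017],[-p[3],-p[4],.017],[-p[3],p[4],.017]])
    P=pose(p,L,.021)
    return np.r_[w[0]*(proj(T,P)-tb).ravel(),w[1]*(proj(S,P)-sb).ravel()]
for w in [(1,1),(1,0),(0,1)]:
    r=least_squares(g,[.4,-.2,0,.044,.019],args=(w,)); print("box",w,r.x,np.degrees(r.x[2]))
    if w==(1,1): print(g(r.x).reshape(-1,2))
E
python3 fit.py
```

```text
fixture (1, 1) [ 0.5247  0.2282 -0.3142] -17.9999051937908
[[ 0.4665 -0.8422]
 [-0.1777 -0.2655]
 [-0.4272 -0.0042]
 [-0.5772  0.0951]
 [ 0.2429 -0.1602]
 [ 0.292  -0.4057]
 [ 0.1723 -0.2238]
 [-1.0181 -0.1551]
 [ 0.6455 -0.1508]
 [-0.249   0.2694]
 [-1.0103  0.5045]
 [-0.298   0.9396]
 [ 0.0707  0.2767]]
fixture (1, 0) [ 0.524   0.2281 -0.3075] -17.617708666360915
fixture (0, 1) [ 0.526   0.2291 -0.3294] -18.872779009142075
corner [[0.6005 0.2351 0.016 ]] home centre [[0.5453 0.2268 0.033 ]]
box (1, 1) [ 0.5099 -0.2277 -0.1195  0.043   0.018 ] -6.844736478832297
[[-0.3    -0.6196]
 [-0.1449 -0.6187]
 [-0.2616 -0.4247]
 [-0.4312 -0.4563]
 [-0.4252  1.0052]
 [-0.1091  0.5085]
 [-0.2159  0.5155]
 [-0.0505  0.696 ]]
box (1, 0) [ 0.5084 -0.2284 -0.1165  0.0427  0.0178] -6.672202451866697
box (0, 1) [ 0.5117 -0.2262 -0.1204  0.0433  0.0183] -6.900660035310516
```

```bash
cat > plan.py <<'E'
from h import *
def tgt(yaw,flip=1):
    y=np.array([-np.sin(yaw),np.cos(yaw),0])*flip; x=np.array([0,0,-1.]); 
    return R.from_matrix(np.c_[x,np.cross(y,x),y])
def step(p0,r0,p1,r1):
    return r0.inv().apply(np.array(p1)-p0)*1e3, (r0.inv()*r1).as_rotvec()
E
python3 - <<'E'
from plan import *
from station import env
o=env.observe(); r0=rot(o["eef_rot"]);print(r0.as_matrix())
for fl in (1,-1):
    print(fl,*step(o["position"],r0,[.51,-.2275,.2],tgt(np.radians(-6.8),fl)))
E
```

```text
[[-0.0005 -0.901   0.4339]
 [-0.0009  0.4339  0.901 ]
 [-1.      0.0001 -0.001 ]]
1 [  39.3612 -558.2148 -558.3203] [-0.3301 -0.001  -0.0003]
-1 [  39.3612 -558.2148 -558.3203] [ 2.8115 -0.0004  0.0014]
```

Emit:
play_rows(rows="0 -30 -30 -0.02 0 0;4 -65 -65 -0.05 0 0;8 -105 -105 -0.08 0 0;12 -145 -145 -0.1 0 0;16 -185 -185 -0.13 0 0;20 -225 -225 -0.15 0 0;20 -265 -265 -0.18 0 0;20 -305 -305 -0.2 0 0;20 -345 -345 -0.22 0 0;20 -385 -385 -0.24 0 0", grip=0)

```text
time_s: 1.5
position: [0.4298, 0.0023, 0.2195]
eef_rot: [0.55, -0.445, 0.549, 0.445]
contact_force: [0.8, 0.5, 0.4]
gripper_width: 0.0854
```

```bash
python3 - <<'E'
from plan import *
from station import env
o=env.observe(); r0=rot(o["eef_rot"]);print(o["position"],o["contact_force"])
print(*step(o["position"],r0,[.51,-.2275,.2],tgt(np.radians(-6.8))))
E
```

```text
[0.4298 0.0023 0.2195] [0.8444 0.4929 0.3895]
[  19.5782 -126.0098 -208.2629] [-0.0896  0.0003  0.0008]
```

Emit:
play_rows(rows="3 -20 -33 -0.015 0 0;6 -40 -66 -0.03 0 0;9 -60 -99 -0.05 0 0;12 -80 -132 -0.06 0 0;15 -100 -165 -0.07 0 0;18 -115 -190 -0.08 0 0;20 -126 -208 -0.09 0 0;20 -126 -208 -0.09 0 0;20 -126 -208 -0.09 0 0;20 -126 -208 -0.09 0 0")

```text
time_s: 2.75
position: [0.509, -0.2243, 0.1995]
eef_rot: [0.529, -0.469, 0.529, 0.47]
contact_force: [1.4, 0.3, 0.8]
gripper_width: 0.0853
```

```bash
python3 - <<'E'
from plan import *
from station import env,read_camera
import json
c=read_camera("wrist");cv2.imwrite("pics/w1.png",cv2.resize(c["image"][:,:,::-1],(768,576),interpolation=cv2.INTER_CUBIC))
print(c["xyz"],c["orientation"]);o=env.observe();print(o["position"],o["contact_force"])
E
```

```text
[ 0.4357 -0.2164  0.3337] [0.1079 0.7395 0.6575 0.0957]
[ 0.5092 -0.2244  0.1995] [-0.291  -0.1798 -0.3865]
```

View pics/w1.png

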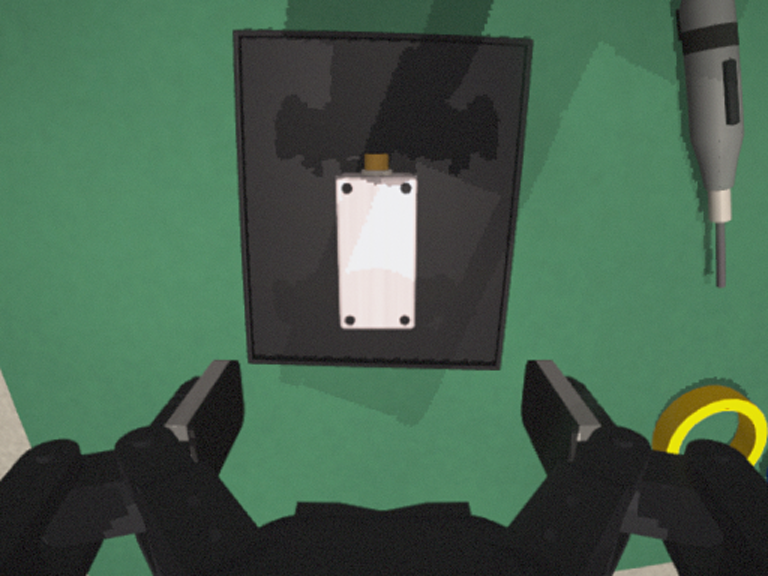

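The wrist view shows the box square to the jaws, with lid holes at (347,188), (406,188), (404,320) and (350,320), and the connector at (376,161).

```bash
python3 - <<'E'
from plan import *
from station import env,read_camera
c=read_camera("wrist")
p=unz([(404,320),(406,188),(350,320),(347,188)],(0,0),1.5)
h=[[.043,.018,.017],[-.043,.018,.017],[.043,-.018,.017],[-.043,-.018,.017]]
g=lambda x:(proj(c,pose(x,h,.021))-p).ravel()
r=least_squares(g,[.51,-.2275,-.12]);print(r.x,np.degrees(r.x[2]),r.fun)
g2=lambda x:(proj(c,pose(x,np.array(h)*[x[3],x[3],1],.021))-p).ravel()
r2=least_squares(g2,[.51,-.2275,-.12,1]);print(r2.x,r2.fun)
o=env.observe();r0=rot(o["eef_rot"])
x=r.x
print(r0.as_matrix());print(*step(o["position"],r0,[x[0],x[1],.021],tgt(x[2])))
E
```

```text
[ 0.508  -0.2287 -0.1168] -6.6941991665977465 [ 0.2292  0.0326  0.0492 -0.0384 -0.2356  0.0322 -0.0434 -0.0084]
[ 0.508  -0.2287 -0.1168  0.9984] [ 0.2005 -0.045   0.0159  0.0271 -0.2071 -0.0453 -0.0098  0.0571]
[[ 0.0001 -0.9931  0.1175]
 [ 0.0001  0.1175  0.9931]
 [-1.     -0.0001  0.0001]]
[178.5873   0.8065  -4.3405] [-0.001   0.0001  0.0001]
```

Emit:
play_rows(rows="20 0 -1.5 0 0 0;50 1 -3 0 0 0;80 1 -4.3 0 0 0;110 1 -4.3 0 0 0;135 1 -4.3 0 0 0;155 1 -4.3 0 0 0;168 1 -4.3 0 0 0;176 1 -4.3 0 0 0;178.5 1 -4.3 0 0 0;178.5 1 -4.3 0 0 0")

```text
time_s: 4.1
position: [0.5083, -0.2297, 0.0212]
eef_rot: [0.529, -0.47, 0.529, 0.469]
contact_force: [-0.6, 0.8, 0.1]
gripper_width: 0.0854
```

```bash
python3 - <<'E'
from plan import *
from station import env,read_camera
c=read_camera("wrist");cv2.imwrite("pics/w2.png",c["image"][:,:,::-1])
o=env.observe();print(o["position"],o["contact_force"])
E
```

```text
[ 0.5084 -0.2299  0.0213] [0.8697 0.3289 0.2536]
```

View pics/w2.png

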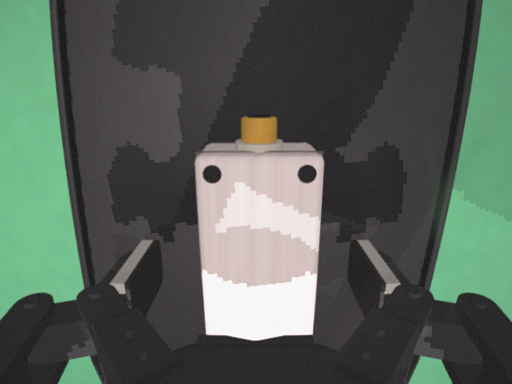

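The box stands centred between the pads (edges at columns 198 and 320, pads at 155 and 358). I'm closing now.

Emit:
play_rows(rows="0 0 1 0 0 0;0 0 1 0 0 0;0 0 1 0 0 0;0 0 1 0 0 0;0 0 1 0 0 0;0 0 1 0 0 0;0 0 1 0 0 0;0 0 1 0 0 0;0 0 1 0 0 0;0 0 1 0 0 0", grip=255)

```text
time_s: 5.4
position: [0.5085, -0.2288, 0.0215]
eef_rot: [0.529, -0.47, 0.529, 0.469]
contact_force: [-0.9, 0.3, 5.8]
gripper_width: 0.0489
```

```bash
python3 - <<'E'
from plan import *
from station import env
o=env.observe();print(o["position"],o["contact_force"],o["wrist_torque"],o["gripper_width"])
E
```

```text
[ 0.5085 -0.2288  0.0215] [-0.904   0.2958  5.7794] [0.1035 0.1082 0.0761] 0.048916261726843435
```

Emit:
play_rows(rows="-5 0 0 0 0 0;-15 0 0 0 0 0;-30 0 0 0 0 0;-50 0 0 0 0 0;-75 0 0 0 0 0;-100 0 0 0 0 0;-120 0 0 0 0 0;-130 0 0 0 0 0;-130 0 0 0 0 0;-130 0 0 0 0 0")

```text
time_s: 6.65
position: [0.5075, -0.2283, 0.1501]
eef_rot: [0.529, -0.469, 0.529, 0.47]
contact_force: [-0.6, -0.2, -2.3]
gripper_width: 0.0488
```

```bash
python3 - <<'E'
from plan import *
from station import env,read_camera
c=read_camera("wrist");cv2.imwrite("pics/w3.png",c["image"][:,:,::-1])
c=read_camera("side");cv2.imwrite("pics/s3.png",c["image"][:,:,::-1])
o=env.observe();print(o["position"],o["contact_force"],o["wrist_torque"],o["gripper_width"])
r0=rot(o["eef_rot"])
# stand-off: home centre minus 20 mm x, minus 15mm y in fixture
fx=[.5247,.2282,-.3142]
for d in (0,):
  P=pose(fx,[[.02-.06,.005-.015,0]],.15)[0]
  print(P,*step(o["position"],r0,P,tgt(fx[2])))
E
```

```text
[ 0.5074 -0.2283  0.1498] [-0.5269 -0.1424 -1.5401] [0.0113 0.0369 0.0518] 0.048738343292155255
[0.4836 0.2311 0.15  ] [  0.3317  78.103  453.2535] [ 0.1954  0.0006 -0.0021]
```

View pics/w3.png

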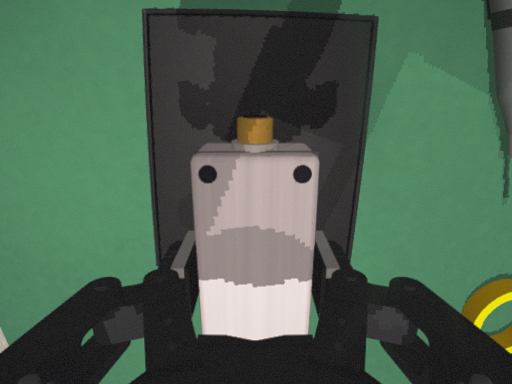

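View pics/s3.png

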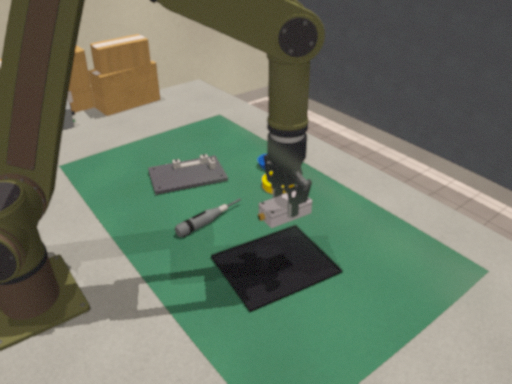

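The box is held level and centred, with the connector towards the camera at (255,130). Next I'll move to a viewpoint beyond the fixture, so the wrist camera gives a better fix on it.

```bash
python3 - <<'E'
from plan import *
from station import env
o=env.observe();r0=rot(o["eef_rot"])
P=[.715,.166,.22]
print(*step(o["position"],r0,P,tgt(-.3142)))
E
```

```text
[ -70.174  -159.2672  416.146 ] [ 0.1954  0.0006 -0.0021]
```

Emit:
play_rows(rows="-10 -8 20 0.01 0 0;-20 -25 65 0.03 0 0;-30 -42 110 0.05 0 0;-40 -60 155 0.07 0 0;-50 -77 200 0.09 0 0;-60 -94 245 0.11 0 0;-70 -111 290 0.13 0 0;-70 -128 335 0.15 0 0;-70 -145 380 0.17 0 0;-70 -159 416 0.195 0 0")

```text
time_s: 8.0
position: [0.7155, 0.1675, 0.2192]
eef_rot: [0.571, -0.415, 0.573, 0.416]
contact_force: [0.5, -0.5, -2.1]
gripper_width: 0.0489
```

Emit:
play_rows(rows="0 0 0 0 0 0;0 0 0 0 0 0;0 0 0 0 0 0;0 0 0 0 0 0;0 0 0 0 0 0;0 0 0 0 0 0;0 0 0 0 0 0;0 0 0 0 0 0;0 0 0 0 0 0;0 0 0 0 0 0")

```text
time_s: 9.25
position: [0.7153, 0.1657, 0.2208]
eef_rot: [0.572, -0.416, 0.572, 0.416]
contact_force: [0.3, 0.1, -1.7]
gripper_width: 0.0489
```

```bash
python3 - <<'E'
from plan import *
from station import env,read_camera
c=read_camera("wrist");cv2.imwrite("pics/w4.png",cv2.resize(c["image"][:,:,::-1],(768,576),interpolation=cv2.INTER_CUBIC))
o=env.observe();print(o["position"],o["contact_force"],o["gripper_width"],c["xyz"],c["orientation"])
E
```

```text
[0.7153 0.1656 0.2208] [ 0.4146  0.8074 -2.5701] 0.0490573336064027 [0.6449 0.1875 0.355 ] [0.1171 0.8002 0.5821 0.0846]
```

View pics/w4.png

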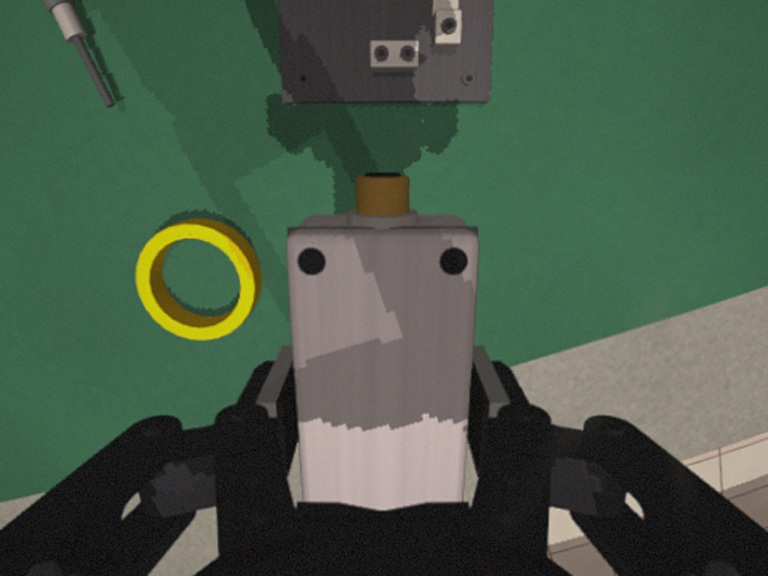

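The view shows the fixture square to the tool: stop at (394,54), near rail block at (448,25), plate edge at row 101. I'll step 70 mm towards it for a fuller view.

Emit:
play_rows(rows="0 10 0 0 0 0;0 25 0 0 0 0;0 45 0 0 0 0;0 60 0 0 0 0;0 70 0 0 0 0;0 70 0 0 0 0;0 70 0 0 0 0;0 70 0 0 0 0;0 70 0 0 0 0;0 70 0 0 0 0")

```text
time_s: 10.55
position: [0.6489, 0.1871, 0.2206]
eef_rot: [0.572, -0.416, 0.572, 0.416]
contact_force: [1.0, -0.3, -2.0]
gripper_width: 0.0488
```

```bash
python3 - <<'E'
from plan import *
from station import env,read_camera
c=read_camera("wrist");cv2.imwrite("pics/w5f.png",c["image"][:,:,::-1]);im=cv2.resize(c["image"][:200,150:406,::-1],None,fx=3,fy=3,interpolation=cv2.INTER_CUBIC);cv2.imwrite("pics/w5.png",im[:600,:768])
o=env.observe();print(o["position"],o["contact_force"],o["gripper_width"],c["xyz"],c["orientation"])
np.savez("w5.npz",xyz=c["xyz"],orientation=c["orientation"],mtx=c["mtx"],distortion=c["distortion"],pos=o["position"],q=o["eef_rot"])
E
```

```text
[0.6489 0.1871 0.2207] [ 0.5017  0.1096 -2.0412] 0.04862698101700634 [0.5786 0.2089 0.3548] [0.1171 0.8003 0.5819 0.0846]
```

View pics/w5.png

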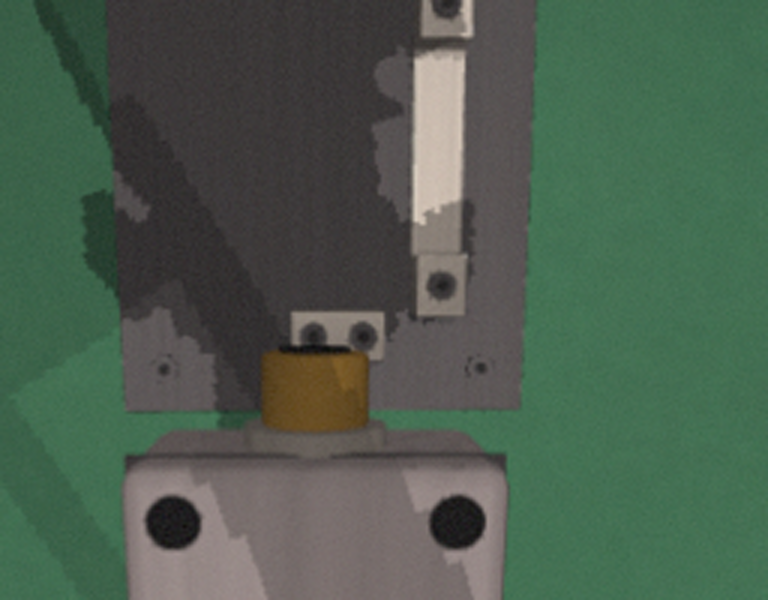

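```bash
python3 - <<'E'
from plan import *
c={k:v for k,v in np.load("w5.npz").items()}
L=np.array([[35,40-70-30-0,0]])  # dummy
C=np.array([[35,-100,0],[35,40,0],[0,-40,22],[0,-10,22],[16,-10,22],[-8,8,22],[-92,8,22],[-18,0,22],[2,0,22],[-18,16,22],[2,16,22],[-82,0,22],[-82,16,22]])/1e3
px=unz([(126,411),(521,409),(292,312),(384,312),(384,359),(442,285),(446,5),(416,253),(418,315),(467,253),(466,315),(421,37),(473,37)],(150,0),3)
g=lambda x:(proj(c,pose(x,C,.016))-px).ravel()
r=least_squares(g,[.6,.235,-.314],loss='soft_l1');x=r.x
print(x,np.degrees(x[2]));print(g(x).reshape(-1,2))
r0=rot(c["q"]);p0=c["pos"]
print("jaw yaw",np.degrees(np.arctan2(-r0.as_matrix()[0,2],r0.as_matrix()[1,2])))
# box in tool: holes at height? box centre = tcp + tool offset (bx,by,bz); grasp: tcp z 0.0215, box centre .021
hp=unz([(173,522),(457,522)],(150,0),3)
def b(v):
    yaw=v[2]; P=pose([v[0],v[1],yaw],[[-.043,-.018,.017],[-.043,.018,.017]],p0[2]-.0005)
    return (proj(c,P)-hp).ravel()
s=least_squares(b,[p0[0],p0[1],x[2]]);print("box",s.x,np.degrees(s.x[2]),s.fun, p0)
home=pose(x,[[-.05,-.025,0]],0)[0];print("home",home)
off=R.from_euler('z',-s.x[2]).apply([s.x[0]-p0[0],s.x[1]-p0[1],0]);print("box-tcp in box axes mm",off*1e3)
np.save("corner.npy",x)
E
```

```text
[ 0.5992  0.236  -0.3061] -17.539217366657716
[[-0.4362  0.4259]
 [ 0.0646  0.1579]
 [-0.1306 -0.2936]
 [ 0.3834 -0.4933]
 [ 0.2154  0.6086]
 [-0.0872 -0.0599]
 [ 0.3315 -0.9851]
 [ 0.4153 -0.1612]
 [-0.6084  0.5882]
 [ 0.2052 -0.1577]
 [-0.0686  0.5643]
 [-0.276  -0.0967]
 [-0.0894  0.0204]]
jaw yaw -17.99028436733356
box [ 0.6482  0.1862 -0.3133] -17.952375770498904 [-0.1628  0.007   0.1627  0.0069] [0.6489 0.1871 0.2207]
home [0.544  0.2273 0.    ]
box-tcp in box axes mm [-0.3634 -1.028   0.    ]
```

```bash
cat > go.py <<'E'
from plan import *
from station import env
import sys
x=np.load("corner.npy"); x[2]=np.radians(-17.6)
def show(dx,dy,z):
    o=env.observe();r0=rot(o["eef_rot"])
    loc=R.from_euler('z',-x[2]).apply([*(o["position"][:2]-x[:2]),0])*1e3-[-50.36+.0+.0,-25,0]
    F=R.from_euler('z',-x[2]).apply(o["contact_force"])
    print("t",o["time_s"],"box est rel home mm",loc[:2]+np.array([-.36-.36,-1.0]),"z",o["position"][2],"F fixture",F,"M",o["wrist_torque"],"w",o["gripper_width"])
    print("yaw",np.degrees(np.arctan2(-r0.as_matrix()[0,2],r0.as_matrix()[1,2])), "jaw tilt",r0.as_matrix()[2])
    P=pose(x,[[-.05+.00036+dx/1e3,-.025+.001+dy/1e3,0]],z)[0]
    print("step",*step(o["position"],r0,P,tgt(x[2])))
if __name__=="__main__": show(*map(float,sys.argv[1:]))
E
sed -i 's/-\[-50.36+.0+.0,-25,0\]/-[-50,-25,0]/; s/np.array(\[-.36-.36,-1.0\])/np.array([-.36,-1.0])/' go.py
python3 go.py -10 -15 .12;python3 go.py -10 -15 .04
```

```text
t 10.6 box est rel home mm [111.7894  -7.64  ] z 0.2206559463335747 F fixture [ 0.4451  0.2561 -2.0412] M [-0.0247 -0.0082 -0.0099] w 0.04862698101700634
yaw -17.99028436733356 jaw tilt [-1.      0.0001 -0.0001]
step [100.6716 121.7239  -8.183 ] [-0.0068 -0.0001 -0.0001]
t 10.6 box est rel home mm [111.7894  -7.64  ] z 0.2206559463335747 F fixture [ 0.4451  0.2561 -2.0412] M [-0.0247 -0.0082 -0.0099] w 0.04862698101700634
yaw -17.99028436733356 jaw tilt [-1.      0.0001 -0.0001]
step [180.6716 121.714   -8.1778] [-0.0068 -0.0001 -0.0001]
```

Emit:
play_rows(rows="0 20 -2 -0.007 0 0;0 45 -4 -0.007 0 0;10 70 -6 -0.007 0 0;25 95 -8 -0.007 0 0;50 115 -8.2 -0.007 0 0;70 122 -8.2 -0.007 0 0;90 122 -8.2 -0.007 0 0;100 122 -8.2 -0.007 0 0;100 122 -8.2 -0.007 0 0;100 122 -8.2 -0.007 0 0")

```text
time_s: 11.85
position: [0.531, 0.2172, 0.1215]
eef_rot: [0.571, -0.418, 0.57, 0.418]
contact_force: [-0.3, -0.4, -2.5]
gripper_width: 0.0487
```

```bash
python3 go.py -10 -15 .04; python3 - <<'E'
from plan import *
from station import env,read_camera
c=read_camera("wrist");cv2.imwrite("pics/w6.png",c["image"][:,:,::-1])
c=read_camera("side");cv2.imwrite("pics/s6.png",cv2.resize(c["image"][90:220,100:300,::-1],None,fx=4,fy=4,interpolation=cv2.INTER_CUBIC))
E
```

```text
t 11.85 box est rel home mm [ -9.6779 -14.5741] z 0.12152013472625804 F fixture [-0.1675 -0.4962 -2.532 ] M [-0.0595  0.0335  0.0218] w 0.04870115556095328
yaw -17.589297570097546 jaw tilt [-1.     -0.0012  0.0009]
step [81.5193  0.423  -0.4976] [0.0002 0.0009 0.0012]
```

View pics/w6.png

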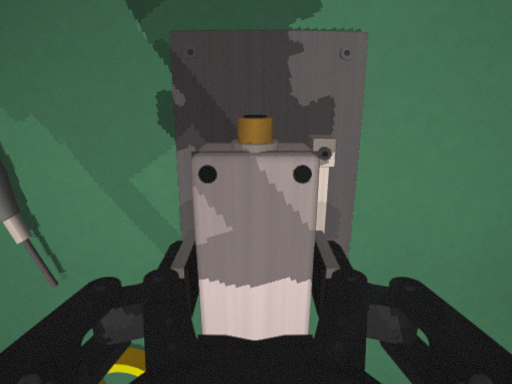

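View pics/s6.png

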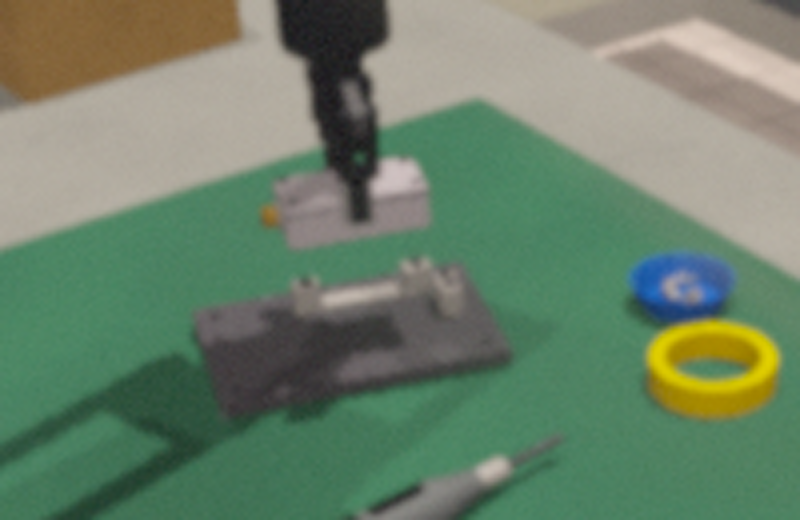

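The wrist view shows the far plate corners at (172,31) and (366,33) and the far rail-block hole at (324,154). I'll use them to check the fixture estimate.

```bash
python3 - <<'E'
from plan import *
from station import read_camera
c2=read_camera("wrist")
x=np.load("corner.npy")
C2=np.array([[-175,-100,0],[-175,40,0],[-92,8,22]])/1e3
p2=np.array([(172,31),(366,33),(324,154)],float)
print(proj(c2,pose(x,C2,.016))-p2)
c={k:v for k,v in np.load("w5.npz").items()}
C=np.array([[35,-100,0],[35,40,0],[0,-40,22],[0,-10,22],[16,-10,22],[-8,8,22],[-92,8,22],[-18,0,22],[2,0,22],[-18,16,22],[2,16,22],[-82,0,22],[-82,16,22]])/1e3
px=unz([(126,411),(521,409),(292,312),(384,312),(384,359),(442,285),(446,5),(416,253),(418,315),(467,253),(466,315),(421,37),(473,37)],(150,0),3)
g=lambda x:np.r_[(proj(c,pose(x,C,.016))-px).ravel(),(proj(c2,pose(x,C2,.016))-p2).ravel()]
r=least_squares(g,x);print(r.x,np.degrees(r.x[2]))
E
```

```text
[[-3.9434 -0.7345]
 [ 1.7962 -1.9801]
 [-0.5133 -1.384 ]]
[ 0.5995  0.236  -0.3094] -17.725646989093974
```

Emit:
play_rows(rows="15 0 0 0 0 0;30 0.4 -0.5 0 0 0;45 0.4 -0.5 0 0.001 0.001;57 0.4 -0.5 0 0.001 0.001;67 0.4 -0.5 0 0.001 0.001;75 0.4 -0.5 0 0.001 0.001;80 0.4 -0.5 0 0.001 0.001;82 0.4 -0.5 0 0.001 0.001;82 0.4 -0.5 0 0.001 0.001;82 0.4 -0.5 0 0.001 0.001")

```text
time_s: 13.25
position: [0.5299, 0.2168, 0.0392]
eef_rot: [0.57, -0.418, 0.571, 0.418]
contact_force: [0.9, -0.1, -1.6]
gripper_width: 0.0488
```

```bash
python3 go.py -10 -15 .034; python3 - <<'E'
from plan import *
from station import env,read_camera
c=read_camera("wrist");cv2.imwrite("pics/w7.png",c["image"][:,:,::-1])
c=read_camera("side");cv2.imwrite("pics/s7.png",cv2.resize(c["image"][90:220,100:300,::-1],None,fx=4,fy=4,interpolation=cv2.INTER_CUBIC))
E
```

```text
t 13.25 box est rel home mm [-10.5834 -15.294 ] z 0.03918669690572241 F fixture [ 0.8987  0.1667 -1.5969] M [ 0.009  -0.0521  0.0577] w 0.048843022998878764
yaw -17.579213725383266 jaw tilt [-1.      0.0003 -0.0005]
step [ 5.1864 -0.5852  0.2965] [ 0.0004 -0.0005 -0.0003]
```

View pics/w7.png

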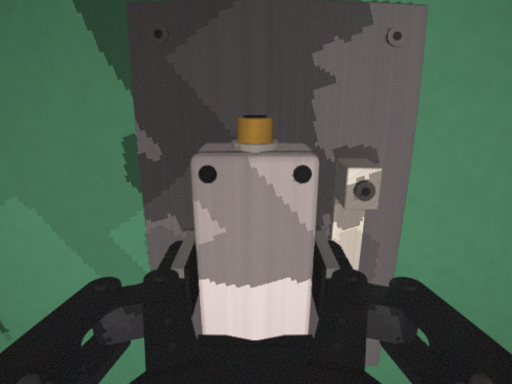

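View pics/s7.png

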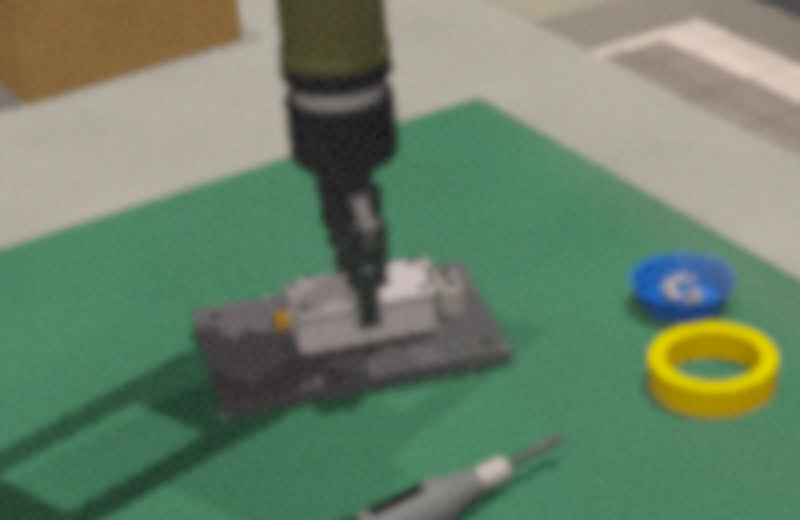

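The box hovers just over the bed, parallel to the rail with about 15 mm of gap (rail block edge at column 335, box edge at 318). I'm lowering it onto the bed.

Emit:
play_rows(rows="2 0 0 0 0 0;3.5 0 0 0 0 0;4.5 0 0 0 0 0;5 0 0 0 0 0;5.5 0 0 0 0 0;6 0 0 0 0 0;6.3 0 0 0 0 0;6.5 0 0 0 0 0;6.5 0 0 0 0 0;6.5 0 0 0 0 0")

```text
time_s: 14.6
position: [0.5295, 0.2167, 0.0335]
eef_rot: [0.57, -0.418, 0.571, 0.418]
contact_force: [-3.0, -1.7, 8.3]
gripper_width: 0.0487
```

```bash
python3 go.py -10 0 .034
```

```text
t 14.6 box est rel home mm [-10.9062 -15.5263] z 0.033489715692622 F fixture [-2.3052 -2.5466  8.306 ] M [-0.0674  0.3706 -0.0125] w 0.048718647661654575
yaw -17.57620939425837 jaw tilt [-1.      0.0005 -0.0007]
step [-0.5212 -0.9124 15.5256] [ 0.0004 -0.0007 -0.0005]
```

Emit:
play_rows(rows="0 0 3 0 0 0;0 0 6 0 0 0;0 0 9 0 0 0;0 0 11 0 0 0;0 0 12.5 0 0 0;0 0 13.5 0 0 0;0 0 14 0 0 0;0 0 14.5 0 0 0;0 0 15 0 0 0;0 0 15.5 0 0 0")

```text
time_s: 15.85
position: [0.5349, 0.2308, 0.0335]
eef_rot: [0.57, -0.418, 0.571, 0.417]
contact_force: [-1.4, -3.7, 7.2]
gripper_width: 0.0489
```

```bash
python3 go.py 0 0 .034
```

```text
t 15.85 box est rel home mm [-10.0599  -0.4204] z 0.03350765958828792 F fixture [-0.25   -3.9699  7.2224] M [-0.4615  0.1822  0.0412] w 0.04885743534440538
yaw -17.55833479701603 jaw tilt [-1.     -0.0008 -0.0012]
step [ -0.485  -10.0606   0.4124] [ 0.0007 -0.0012  0.0008]
```

Emit:
play_rows(rows="0 -2 0 0 0 0;0 -4 0 0 0 0;0 -6 0 0 0 0;0 -7.5 0 0 0 0;0 -8.5 0 0 0 0;0 -9 0 0 0 0;0 -9.5 0 0 0 0;0 -10 0 0 0 0;0 -10 0 0 0 0;0 -10 0 0 0 0")

```text
time_s: 17.1
position: [0.5428, 0.2287, 0.0335]
eef_rot: [0.57, -0.417, 0.571, 0.418]
contact_force: [-4.6, 0.1, 8.7]
gripper_width: 0.0487
```

```bash
python3 go.py 0 0 .034
```

```text
t 17.1 box est rel home mm [-1.9008 -0.0432] z 0.033508774328287555 F fixture [-4.449  -1.3464  8.723 ] M [0.1491 0.5613 0.0192] w 0.04874430713902989
yaw -17.592544863647426 jaw tilt [-1.      0.0021 -0.0008]
step [-0.4953 -1.8997  0.0426] [ 0.0001 -0.0008 -0.0021]
```

Emit:
play_rows(rows="0 -0.5 0 0 0 0;0 -1 0 0 0 0;0 -1.5 0 0 0 0;0 -2 0 0 0 0;0 -2 0.5 0 0 0;0 -2 1 0 0 0;0 -2 1.5 0 0 0;0 -2 2 0 0 0;0 -2 2 0 0 0;0 -2 2 0 0 0")

```text
time_s: 18.35
position: [0.5445, 0.2282, 0.0335]
eef_rot: [0.569, -0.418, 0.572, 0.418]
contact_force: [-6.3, -5.4, 12.0]
gripper_width: 0.0491
```

```bash
python3 go.py 0 0 .034
```

```text
t 18.35 box est rel home mm [-0.0873  0.0374] z 0.03351475761077888 F fixture [-4.406  -7.0314 11.9619] M [-0.6468  0.6629 -0.1467] w 0.04913304435924832
yaw -17.573018843124036 jaw tilt [-1.      0.0028 -0.0039]
step [-0.4853 -0.0859 -0.0394] [ 0.0005 -0.0039 -0.0028]
```

Y has stopped against the rail while the force rises, and X is still moving. I'm pushing on towards the stop.

Emit:
play_rows(rows="0 -0.5 0 0 0 0;0 -1 0 0 0 0;0 -1.5 0 0 0 0;0 -2 0 0 0 0;0 -2.5 0 0 0 0;0 -3 0 0 0 0;0 -3 0 0 0 0;0 -3 0 0 0 0;0 -3 0 0 0 0;0 -3 0 0 0 0")

```text
time_s: 19.6
position: [0.5446, 0.2282, 0.0335]
eef_rot: [0.568, -0.416, 0.573, 0.419]
contact_force: [-11.8, -1.7, 15.9]
gripper_width: 0.0488
```

```bash
python3 go.py 0 0 .034
```

```text
t 19.6 box est rel home mm [-0.0148 -0.0037] z 0.03352417870930641 F fixture [-10.7721  -5.1502  15.9448] M [-0.016   1.3986 -0.0572] w 0.04879943140409532
yaw -17.60239994821734 jaw tilt [-1.      0.0075 -0.0043]
step [-0.4759 -0.0112  0.0016] [-0.0001 -0.0043 -0.0075]
```

Emit:
play_rows(rows="0 0 0 0 -0.002 -0.003;0 0 0.5 0 -0.004 -0.005;0 -0.5 1 0 -0.005 -0.008;0 -1 1.5 0 -0.005 -0.01;0 -1.5 2 0 -0.005 -0.01;0 -1.5 2.5 0 -0.005 -0.01;0 -1.5 2.5 0 -0.005 -0.01;0 -1.5 2.5 0 -0.005 -0.01;0 -1.5 2.5 0 -0.005 -0.01;0 -1.5 2.5 0 -0.005 -0.01")

```text
time_s: 20.85
position: [0.5446, 0.2282, 0.0335]
eef_rot: [0.569, -0.418, 0.572, 0.417]
contact_force: [-14.6, -6.3, 20.8]
gripper_width: 0.0488
```

```bash
python3 go.py 0 0 .034; python3 - <<'E'
from plan import *
from station import env,read_camera
c=read_camera("wrist");cv2.imwrite("pics/w8.png",cv2.resize(c["image"][:,:,::-1],(768,576),interpolation=cv2.INTER_CUBIC))
c=read_camera("side");cv2.imwrite("pics/s8.png",cv2.resize(c["image"][120:210,130:250,::-1],None,fx=6,fy=6,interpolation=cv2.INTER_CUBIC))
c=read_camera("top");cv2.imwrite("pics/t8.png",cv2.resize(c["image"][165:265,135:225,::-1],None,fx=6,fy=6,interpolation=cv2.INTER_CUBIC))
E
```

```text
t 20.85 box est rel home mm [0.0226 0.0501] z 0.03351251516767556 F fixture [-12.0136 -10.3895  20.7826] M [-0.7676  2.1435 -0.185 ] w 0.04881885333949931
yaw -17.583208400193552 jaw tilt [-1.      0.0005 -0.0035]
step [-0.4873  0.0228 -0.0518] [ 0.0003 -0.0035 -0.0005]
```

View pics/w8.png

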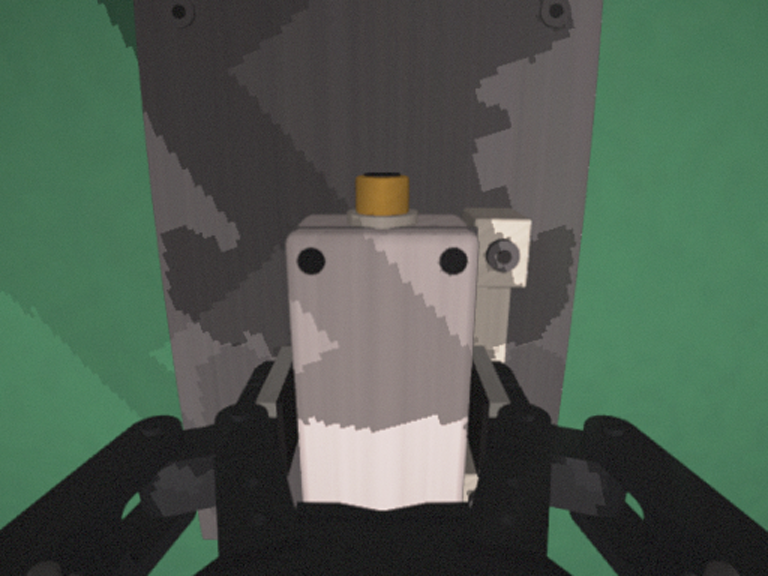

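View pics/s8.png

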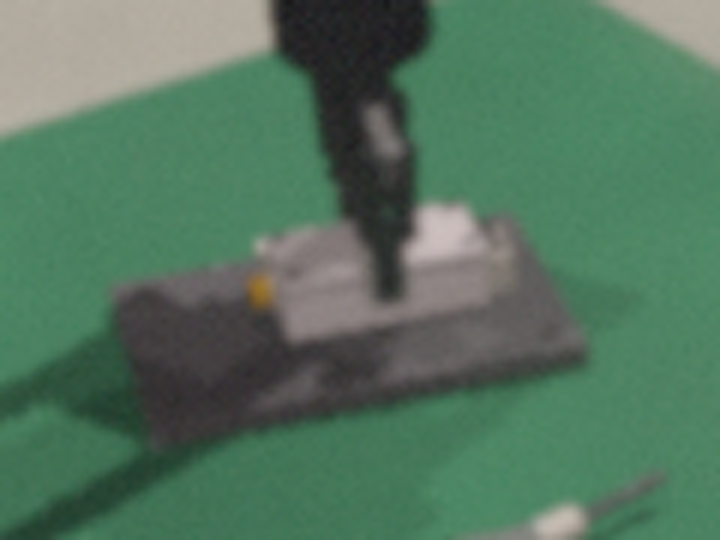

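View pics/t8.png

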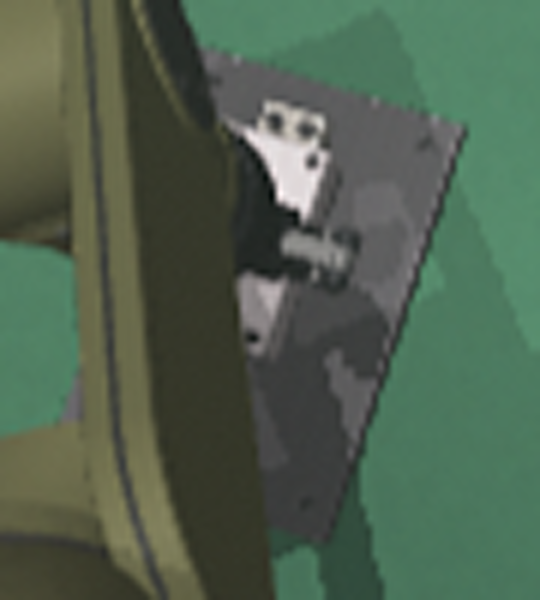

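The wrist view shows the box side (column 476) meeting the far rail block (478) and the connector pointing away from the stop. The top view shows the lid touching the stop. I'll ease the downward push, press harder into both, and use a small yaw nudge to test that both rail blocks are seated.

Emit:
play_rows(rows="-0.3 0 0.5 0.002 0 0;-0.6 -0.5 1 0.004 0 0;-0.9 -1 1.5 0.006 0 0;-1 -1.5 2 0.008 0 -0.003;-1 -2 2.5 0.008 -0.002 -0.003;-1 -2 3 0.008 -0.003 -0.003;-1 -2 3 0.008 -0.003 -0.003;-1 -2 3 0.008 -0.003 -0.003;-1 -2 3 0.008 -0.003 -0.003;-1 -2 3 0.008 -0.003 -0.003")

```text
time_s: 22.25
position: [0.5447, 0.2284, 0.0335]
eef_rot: [0.57, -0.417, 0.574, 0.415]
contact_force: [-17.2, -11.6, 20.7]
gripper_width: 0.0492
```

```bash
python3 go.py 0 0 .034
```

```text
t 22.25 box est rel home mm [0.0119 0.2206] z 0.0335363359478778 F fixture [-12.8584 -16.2447  20.6773] M [-1.4902  2.5819  0.5143] w 0.04915652449324158
yaw -17.89503559988324 jaw tilt [-1.      0.0013 -0.0061]
step [-0.4623  0.0113 -0.2235] [-0.0052 -0.0061 -0.0013]
```

The yaw followed the nudge and the moment changed sign (-0.19 to +0.51 N·m), so the flush yaw lies between the two. I'll back the nudge off in small steps and take more of the downward push out.

Emit:
play_rows(rows="-0.3 0 0 -0.001 0 0;-0.6 0 0 -0.002 0.002 0;-1 0 0 -0.003 0.004 0;-1.3 0 0 -0.003 0.004 0;-1.5 0 0 -0.003 0.004 0;-1.5 0 0 -0.003 0.004 0;-1.5 0 0 -0.003 0.004 0;-1.5 0 0 -0.003 0.004 0;-1.5 0 0 -0.003 0.004 0;-1.5 0 0 -0.003 0.004 0")

```text
time_s: 23.5
position: [0.5447, 0.2284, 0.0336]
eef_rot: [0.568, -0.418, 0.575, 0.415]
contact_force: [-14.4, -10.8, 11.5]
gripper_width: 0.0484
```

```bash
python3 go.py 0 0 .034
```

```text
t 23.5 box est rel home mm [0.0038 0.2233] z 0.033636680349842296 F fixture [-10.425  -14.6272  11.4771] M [-1.3592  2.13    0.0722] w 0.048437861647800146
yaw -17.805104558573476 jaw tilt [-0.9999  0.0021 -0.0102]
step [-0.361   0.0038 -0.227 ] [-0.0036 -0.0102 -0.0021]
```

Emit:
play_rows(rows="0 0 0 0 -0.003 0;0 0 0 0 -0.006 0;0 0 0 0 -0.009 -0.001;0 0 0 0 -0.012 -0.002;0 -0.5 0 0 -0.012 -0.003;0 -1 0 0 -0.012 -0.003;0 -1 0 0 -0.012 -0.003;0 -1 0 0 -0.012 -0.003;0 -1 0 0 -0.012 -0.003;0 -1 0 0 -0.012 -0.003")

```text
time_s: 24.75
position: [0.5447, 0.2283, 0.0335]
eef_rot: [0.572, -0.416, 0.571, 0.417]
contact_force: [-15.4, -8.7, 12.6]
gripper_width: 0.0493
```

```bash
python3 go.py 0 0 .034
```

```text
t 24.75 box est rel home mm [0.0524 0.1801] z 0.03349092054927094 F fixture [-12.0454 -12.9188  12.6032] M [-1.7365  2.6519  0.0786] w 0.04925770233484275
yaw -17.793568246610718 jaw tilt [-1.      0.0007  0.0013]
step [-0.5093  0.0522 -0.1797] [-0.0034  0.0013 -0.0007]
```

Emit:
play_rows(rows="0 -0.5 0.5 0 0 0;0 -1 1 0 -0.001 -0.001;-0.3 -1.5 1.5 0 -0.002 -0.002;-0.5 -2 1.5 0 -0.003 -0.003;-0.5 -2 1.5 0 -0.003 -0.003;-0.5 -2 1.5 0 -0.003 -0.003;-0.5 -2 1.5 0 -0.003 -0.003;-0.5 -2 1.5 0 -0.003 -0.003;-0.5 -2 1.5 0 -0.003 -0.003;-0.5 -2 1.5 0 -0.003 -0.003")

```text
time_s: 26.0
position: [0.5447, 0.2283, 0.0335]
eef_rot: [0.571, -0.416, 0.571, 0.417]
contact_force: [-18.5, -9.5, 13.3]
gripper_width: 0.0487
```

```bash
python3 go.py 0 0 .034; python3 - <<'E'
from plan import *
from station import env,read_camera
c=read_camera("wrist");cv2.imwrite("pics/w9.png",cv2.resize(c["image"][80:340,150:400,::-1],None,fx=2.3,fy=2.3,interpolation=cv2.INTER_CUBIC))
c=read_camera("side");cv2.imwrite("pics/s9.png",c["image"][:,:,::-1])
E
```

```text
t 26.0 box est rel home mm [0.0514 0.1612] z 0.03348292175339529 F fixture [-14.7885 -14.6836  13.3329] M [-2.0119  3.1274  0.0058] w 0.048693956963439304
yaw -17.792026767984716 jaw tilt [-1.      0.0015  0.0014]
step [-0.5172  0.0516 -0.1607] [-0.0034  0.0014 -0.0015]
```

View pics/w9.png

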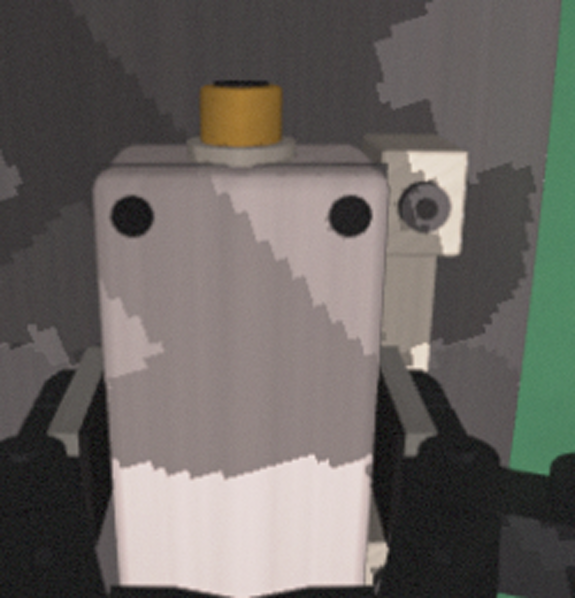

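View pics/s9.png

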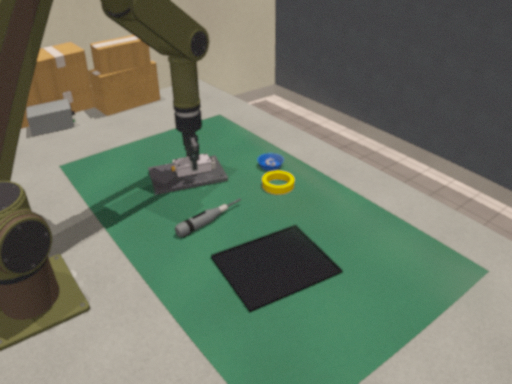

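The box sits against the far rail block (box edge at column 386, block at 388), the other objects haven't moved, and the tool is level. The push is about 15 N into each face with yaw moment near zero. I'm handing it in.

```bash
python3 -c "
from station import env
env.job_done()"; python3 go.py 0 0 .034 | head -2
```

```text
the job is handed in; nothing more can be done
the job is handed in; nothing more can be done
```

I took the box out of the tray, laid it on the fixture bed with its plain end to the stop and its connector pointing away, and pushed it home against the rail and the stop. The job was handed in at 26.0 s of the 48 s allowed, with the box still gripped and pressed into the corner.

Last checks before handing in:
- **Position:** the box was about 0.05 mm (x) and 0.16 mm (y) from the home point I estimated from the cameras. That estimate is only good to about 1 mm. The stronger evidence is that the box stopped moving in both directions while the push was increased.
- **Push:** the wrist force was about 15 N towards the stop, 15 N towards the rail and 13 N down. Allowing for friction on the bed, at least about 11 N reaches each face.
- **Level and square:** tool tilt was under 0.1°, and the yaw moment was about 0 N·m, which suggests the load is shared between both rail blocks.
- **Pictures:** the box edge met the far rail block, and an earlier top view showed the lid touching the stop. The screwdriver, dish and tape looked untouched.

- **Yaw disagreement:** my camera estimates of the fixture's yaw ranged from -17.5° to -18.9°. A first test suggested the box was resting on only one rail block. I then adjusted the yaw to about -17.8°, where the moment balanced. Contact with both blocks is therefore judged from force, not seen directly.
- **After hand-in:** no reading was possible, so I did not see the final second myself.

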